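Clamp a sample cup in the bench shaker with the removable crank

ROBOT

A 6-joint arm with a two-finger parallel gripper is mounted at the origin on a cart in front of the work surface, level with it; the furniture and walls round the work are solid. World frame = base frame: x ahead of the robot, y to its left, z up, the work surface at z = 0. Lengths are in m, angles in rad, forces in N, time in s.
With the tool pointing down it reaches from about 0.25 to 0.775 m from the base axis. Payload 4 kg.
Tool frame: the origin (TCP) lies on the centre line of the jaws, within the pads' length; the fingertips stand ahead of it and the grasp point (between the pads) is the TCP (tip_reach is the z of the fingertips in the tool frame, in m); z points along the fingers, y is the line along which they close (so a half turn about z gives the same grasp; the last joint's range is limited). The gripper opens to 85 mm and grips with 20 to 120 N. Pads are 22 mm wide; open, the fingers measure 114 mm over their backs; the gripper's body (76 mm by 85 mm) begins 54 mm behind the grasp point. The pads swing forward as they close: fully open they stand 13 mm farther back than shut.
Start: joints at [-1.441, 0.087, 1.371, -0, 1.684, -0.103], TCP at [0.127, -0.535, 0.25] pointing down, gripper open.
Joint ranges: [-3.1, 3.1], [-0.76, 2.03], [0.27, 2.55], [-1.08, 4.22], [0.17, 2.65], [-2.57, 2.57]. Speed limits (rad/s): [2.79, 2.79, 3.14, 3.14, 3.14, 3.14].

INTERFACE

Orientations are given as [roll, pitch, yaw] about the fixed x, y, z axes, in that order (R = Rz(yaw) Ry(pitch) Rx(roll)).
In Python, from plant import * gives the robot as it stands.
- The arm moves only by the tool jog_arm, never from a script. Its argument "plan" is one flat list of numbers, 6 for each row, row after row: the shift along the world's x, y, z in mm, then the turn, a rotation vector about the world's x, y, z in rad. In form: [x, y, z, rx, ry, rz, x, y, z, rx, ry, rz, ...]. A call has 1 to 8 rows; each row is the pose to reach, as a shift and turn from the pose commanded when the call began; what a row does not reach only later rows make up. A row lasts 1/8 s, in which the tool goes at most 62.5 mm and 10.7 degrees, less where a joint would pass 70% of its speed; a pose out of reach is approached as far as the arm can. A call with a gripper value outside its range is refused whole. "claw" is the gripper's target within -1 to 1 (shut at 1, half-way at 0, fully open at -1), set as the call begins (left out, the last holds). The fingers move at their own pace and stop on an object; "grip_force" is the grip in N (left out, the last holds). Time passes only in rows, so rows that repeat a pose let the fingers close. It gives the time, the measured TCP pose, the force, the opening and the grip force at its end, in the units of the state.
- observe(): the state, without advancing time (a new reading comes with each control period).
- get_image(name): name is "side" or "top"; returns a dict with "img" (384x512x3 uint8, red, green, blue), "K" (3x3 intrinsics, pixels), "dist" ([k1, k2, p1, p2, k3] as OpenCV has them; the pictures are not rectified), "R" (3x3) and "t" (3): a world point X has camera coordinates R X + t. Camera axes: x right, y down, z forward; pixel columns grow to the right and rows downward; lengths in m; the calibration is good to about 2 mm. A picture is of the moment at which its call begins. There is no depth.
- close_job(): hands the job in; it is judged then, once.
Trained networks look in a picture, given as the dict that the camera call returned (one of the last four; its "shot" number tells which), for a name from the list of things; names that differ only in an ending like _2 or _b are one class to them, and where a whole thing is asked for, a point or a joint stands for the part that bears it (a point fixed in the world has none). Each returns a list of dicts, best first, with "p" (0 to 1); they miss things now and then, are a little off and sometimes report something else, mostly with a low value. They report only what shows in the picture. A call takes as long as a camera call. They do not tell look-alikes from the thing itself.
- boxes_of(picture, query): "xy" ([column, row] in pixels, amid what is visible of it).
- silhouettes(picture, query): "pixels" (384x512 bool, what is visible of it) and "xy" ([column, row] in pixels, amid what is visible of it).
The state is a dict: "t": time; "q": joint angles; "qd": joint speeds; "effort": joint torques, N m; "eef_pos": TCP position; "eef_rot": TCP orientation; "force": force on the tool from outside, world axes, zero at the start; "moment": the same for the moment, N m; "finger_gap": finger opening in m; "finger_force": force on a finger pad.
Only numpy, scipy, OpenCV 4.12 (cv2) and the standard library are available. Lean on these libraries where they do the work, as an engineer would, in place of code of your own. Each camera call takes 0.05 s, during which the arm holds its last target. There are 200 camera calls.

TASK

Make the bench shaker ready to run: take the crank off its stowage pin, fit it fully home on the square end of the clamp spindle (turn it until it drops over the square; do not force it down), and wind it clockwise, seen from above, until the presser foot holds the yellow-lidded sample cup firmly: stop when the crank pulls about 4 N harder than it did running free, about a quarter turn past first touch, and do not crush the cup. Then lift the crank off and put it back on its stowage pin, so that nothing flies off when the machine shakes. Leave the cup in its seat and the other cups and the strip tub where they stand.

Things in the scene. Friction and masses are not known exactly. Their poses are not given: they have to be found in the camera images.
- shaker: Bench shaker, fixed: cream housing 120 (x) x 270 (y) x 45 mm high, blue panel on its front (-x) side. Origin: centre of its underside on the worktop; x to the back, y to its left, z up. The clamp with the cup stands 60 mm to +y, the stowage pin 78 mm to -y.
- clamp: Screw clamp on the shaker: two columns carry a grey crosshead 36 (x) x 112 (y) mm, its top at z = 206 mm. Clockwise spindle turns (from above) lower a sprung rubber foot 20 mm a turn. It starts 8 to 16 mm over the cup's lid; past touch it adds about 35 N per 1/8 turn. Right is 40 to 120 N; 150 N crushes the cup. The screw stays as left. Origin: spindle axis, worktop height; axes as the shaker's.
- spindle_seat (a point): On the spindle axis, on the spindle's 32 mm brass collar just over the crosshead, 209 mm above the worktop: the foot of a fully fitted crank's hub rests here. The spindle turns stiffly: 0.42 N m running free, either way.
- spindle_shoulder (a point): Top of the spindle's square, on its axis, 26 mm above spindle_seat. Square 14 x 14 mm; on it a round tip, 13 mm diameter, 4 mm high, which the socket passes at any angle. The square's angle varies and is not measured. A crank over 8 degrees out of line (4 fits a turn) rests with its hub's foot here and drops when turned into line under a light push; half caught it drags the spindle: lift, retry.
- stow_pin (a point): Foot of the round upright stowage pin (14 mm diameter, 28 mm high, tapered tip), on its 34 mm flange on the shaker's housing, 48 mm above the worktop and 138 mm from the spindle axis: the foot of the stowed crank's hub rests here, at any angle.
- crank: Loose steel crank, 0.2 to 0.3 kg, on its pin, hub down. Hub: round boss, 30 mm diameter, 52 mm high, with a square socket 15.8 x 15.8 mm, 30 mm deep, open below, sides along the crank's x and y. The arm, 14 mm wide, runs from the hub along +x, 22 to 31 mm above its foot, to the knob. Origin: centre of the hub's foot; z up. It has about 8 degrees of play on the square.
- crank_hub (a point): Point on the hub's axis 42 mm above its foot, a good place to grip the hub, with the fingers across the arm (closing along the crank's y).
- crank_knob (a point): Middle of the black upright knob on the arm's end, 55 mm from the hub's axis, 52 mm above the hub's foot; 20 mm diameter, from 32 to 71 mm above the foot. Take it with the fingers closing across the arm. It spins freely: a hand can carry it round without turning. It pulls back along the circle with 4 to 8 N running free, about 4 N more when the cup is clamped right; 6 N more is too much.
- cup: Sample cup with yellow lid, 51 mm diameter, 63 mm high, 0.12 kg, standing in the round seat under the presser foot. Origin: centre of its underside.
- cup_red: Bystander: sample cup with red lid, 51 mm diameter, 63 mm high, on the worktop. Origin: centre of its underside.
- cup_white: Bystander: sample cup with white lid, 51 mm diameter, 63 mm high, on the worktop. Origin: centre of its underside.
- strip_tub: Bystander: tub with blue lid, 48 x 44 mm, 107 mm high, on the worktop. Origin: centre of its underside.
There are look-alikes about, which are no part of the job. Leave any purple look-alike of the cup alone.

How it is judged:
On the way, in this order (a step that is already met when the one before it is completed fails the run):
1. the crank sits fully home on the spindle's square (horizontal distance between crank and spindle_seat below 0.005 m and z of crank in the frame of spindle_seat below 0.005 m and angle between crank's own z axis and vertical below 0.1 rad), for 0.2 s.
2. the presser foot clamps the cup while the crank is on the spindle (contact force between cup and clamp above 40 N and horizontal distance between crank and spindle_seat below 0.008 m and z of crank in the frame of spindle_seat below 0.012 m), for 0.2 s.
At the end, for the whole second after the job is handed in: the foot presses on the upright cup with 40 to 120 N, the cup within 15 mm of its start; the crank rests on its stowage pin (hub foot within 6 mm sideways and 5 mm in height, tilt under 7 degrees); red cup, white cup and strip tub within 30 mm of their starts (contact force between cup and clamp between 40 and 120 N and horizontal distance between crank and stow_pin below 0.006 m and z of crank in the frame of stow_pin below 0.005 m and angle between crank's own z axis and vertical below 0.12 rad and linear speed of crank below 0.02 m/s and angle between cup's own z axis and vertical below 0.08 rad and distance of cup from where it was at the start of the episode below 0.015 m and distance of each of cup_red, cup_white, strip_tub from where it was at the start of the episode below 0.03 m); the robot touches nothing.
It fails at once if the cup is crushed: the presser foot presses on it with over 150 N (contact force between cup and clamp above 150 N).
It fails at once if the crank is forced down on the end of the spindle (over 30 N) while it is not yet over the square (horizontal distance between crank and spindle_seat below 0.02 m and z of crank in the frame of spindle_seat above 0.0245 m and contact force between crank and clamp above 30 N).
It fails at once if another cup or the strip tub is knocked over (angle between any of cup_red, cup_white, strip_tub's own z axis and vertical above 0.5 rad).
It also fails if it takes over 72 s, if anything falls off the work surface, if the arm or the gripper's body presses on something with over 40 N, if the wrist force passes 120 N, or if a joint passes its speed limit or range.

## Working session

There is one attempt and no reset: what is moved stays moved. The work goes in short steps, Python scripts to look and compute and a tool call to move; the robot and the scene stay as the last step left them, time stands still between calls to the robot, and variables do not carry over. Pictures are saved under pics/ and viewed, at most 13 in all, crops included, and the job is handed in when it is done.

Besides the shell and the picture viewer there is one more tool, called after "Call:" as name(argument=value, ...), one argument or row to a line, values as JSON. jog_arm: Moves the arm, as the interface text tells. Its arguments: {"type":"object","properties":{"plan":{"type":"array","items":{"type":"number"}},"claw":{"type":"number"},"grip_force":{"type":"number"}},"required":["plan"]}

```bash
mkdir -p pics; cat > h.py <<'E'
from plant import *
import numpy as np, cv2
def proj(P,X):
    r,_=cv2.Rodrigues(np.array(P["R"],float)); return cv2.projectPoints(np.array(X,float).reshape(-1,1,3),r,np.array(P["t"],float),np.array(P["K"],float),np.array(P["dist"],float))[0].reshape(-1,2)
def ray(P,xy):
    u=cv2.undistortPoints(np.array([[xy]],float),np.array(P["K"],float),np.array(P["dist"],float))[0,0]
    R=np.array(P["R"],float); return -R.T@np.array(P["t"],float), R.T@np.array([u[0],u[1],1.])
def atz(P,xy,z):
    c,d=ray(P,xy); return c+d*(z-c[2])/d[2]
E
python3 - <<'E'
from h import *
o=observe(); print(o)
for n in("top","side"):
    P=get_image(n); cv2.imwrite(f"pics/{n}0.png",P["img"][:,:,::-1])
    print(n,"cam",(-np.array(P["R"]).T@np.array(P["t"])).round(3), np.array(P["R"]).round(2).tolist())
    for q in("shaker","clamp","crank","crank_hub","crank_knob","spindle_shoulder","stow_pin","cup","cup_red","cup_white","strip_tub"):
        try:
            print(q,[(np.round(b["xy"],1).tolist(),round(b["p"],2)) for b in boxes_of(P,q)[:3]])
        except Exception as e: print(q,e)
E
```

```text
{'t': 0.0, 'q': array([-1.44109354e+00,  8.79989733e-02,  1.37228058e+00,  2.08862116e-05,
        1.68357531e+00, -1.03106398e-01]), 'qd': array([ 0.0020783 , -0.00083726, -0.00167302,  0.00135517,  0.00056759,
       -0.00092195]), 'effort': array([ 1.07281649e-03, -3.51865625e+01, -3.13272285e+01,  7.18756451e-05,
        1.08043614e-02,  3.69094408e-07]), 'eef_pos': array([ 0.12683117, -0.53471313,  0.24910167]), 'eef_rot': array([-3.13934459e+00, -2.53483722e-04,  2.32811223e-01]), 'force': array([ 0.05293507, -0.10603726, -0.84412865]), 'moment': array([0.04237446, 0.01870719, 0.07792817]), 'finger_force': 0.0, 'finger_gap': 0.08502311875659557}
top cam [ 0.336 -0.028  1.171] [[0.01, -1.0, -0.01], [-0.99, -0.01, -0.12], [0.12, 0.01, -0.99]]
shaker [([210.5, 182.9], 0.6)]
clamp [([191.7, 162.9], 0.66)]
crank [([237.7, 192.9], 0.64)]
crank_hub [([237.9, 188.6], 0.62)]
crank_knob [([238.7, 189.3], 0.65)]
spindle_shoulder [([191.1, 163.9], 0.85)]
stow_pin [([211.7, 181.8], 0.74)]
cup [([282.0, 201.7], 0.75)]
cup_red [([318.1, 206.3], 0.75)]
cup_white [([325.9, 188.5], 0.51)]
strip_tub [([176.3, 220.9], 0.59)]
side cam [0.386 0.87  0.552] [[-1.0, -0.07, 0.03], [-0.05, 0.4, -0.91], [0.05, -0.91, -0.4]]
shaker [([215.6, 252.9], 0.96)]
clamp [([203.3, 215.5], 0.91)]
crank [([242.3, 223.2], 0.94)]
crank_hub [([242.7, 222.8], 0.73)]
crank_knob [([240.4, 227.0], 0.79)]
spindle_shoulder [([203.7, 214.4], 0.64)]
stow_pin [([215.4, 253.4], 0.78)]
cup [([258.9, 217.7], 0.77), ([213.2, 254.5], 0.73), ([208.8, 244.3], 0.56)]
cup_red [([272.3, 202.7], 0.68)]
cup_white [([245.5, 194.6], 0.63)]
strip_tub [([279.2, 281.8], 0.61)]
```

```bash
python3 - <<'E'
import cv2,numpy as np
a=cv2.imread("pics/top0.png")[110:260,140:350]; b=cv2.imread("pics/side0.png")[150:320,150:310]
a=cv2.resize(a,(800,571),interpolation=cv2.INTER_CUBIC); b=cv2.resize(b,None,fx=3.5,fy=3.5,interpolation=cv2.INTER_CUBIC)
cv2.imwrite("pics/a.png",a);cv2.imwrite("pics/b.png",b)
E
```

```text
(no output)
```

View pics/a.png

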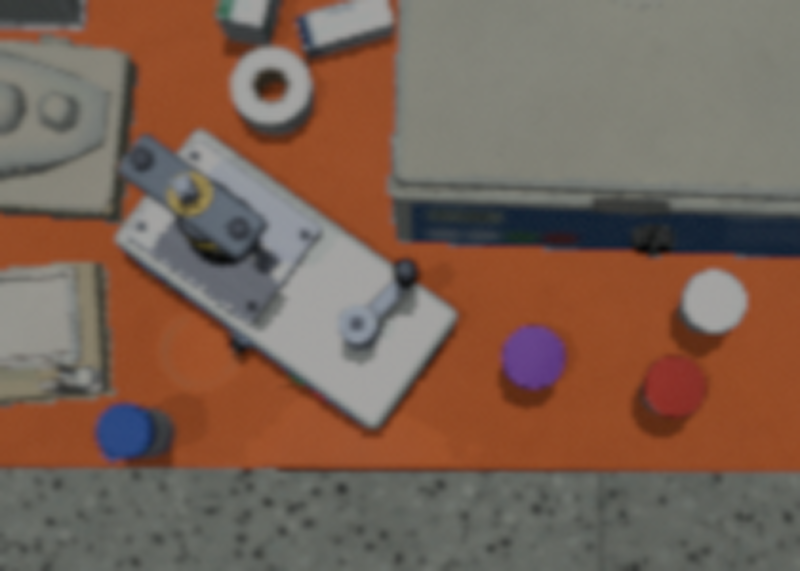

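View pics/b.png

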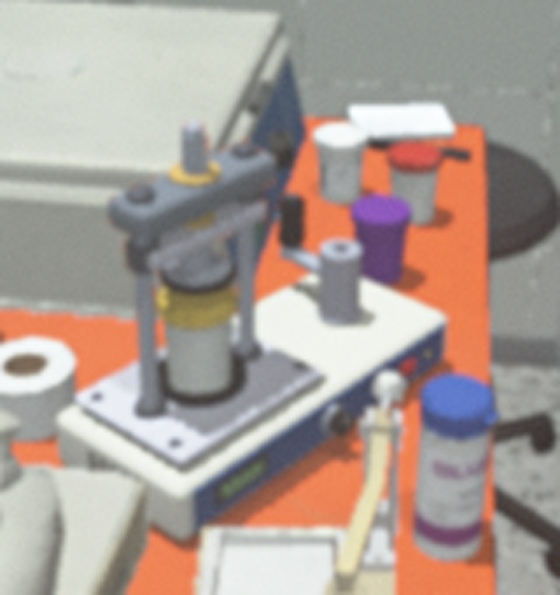

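The top crop shows the hub at about (234,196), knob (246,181) and spindle tip (188.6,160) in full-image pixels. The shaker is yawed about 35°. In the side image the hub top is at about (247,221), the knob top (233,207) and the spindle top (205,186). The strip tub and the big case stand near it, and the purple cup is the look-alike.

```bash
python3 - <<'E'
from h import *
from scipy.optimize import least_squares
T=get_image("top");S=get_image("side")
print(T["K"][0],S["K"][0])
# pts: local/top height, pixel top, pixel side
obs=[("hub",.100,(233.7,195.6),(247.4,220.6)),("knob",.119,(246.4,181.2),(233.1,207.1)),("spin",.239,(188.6,159.9),(205.4,186.3))]
for n,z,a,b in obs:
    A=atz(T,a,z);B=atz(S,b,z); c1,d1=ray(T,a);c2,d2=ray(S,b)
    s=np.linalg.lstsq(np.c_[d1,-d2],c2-c1,rcond=None)[0]; print(n,A.round(4),B.round(4),"tri",((c1+d1*s[0]+c2+d2*s[1])/2).round(4))
def pts(p):
    x,y,w,k=p; R=lambda v,a:np.array([x,y])+np.array([v[0]*np.cos(a)-v[1]*np.sin(a),v[0]*np.sin(a)+v[1]*np.cos(a)])
    h=R((0,-.078),w); s=R((0,.06),w); kn=h+.055*np.array([np.cos(k),np.sin(k)]); return h,kn,s
def f(p):
    r=[]
    for q,(n,z,a,b) in zip(pts(p),obs): r+=list(proj(T,[*q,z])[0]-a)+list(proj(S,[*q,z])[0]-b)
    return r
s=least_squares(f,[.35,.05,-.6,.7]); print(s.x,np.round(s.fun,1)); print([q.round(4) for q in pts(s.x)])
for q,z in(("cup_red",.063),("cup_white",.063),("strip_tub",.107)):
    print(q,[atz(T,b["xy"],z).round(3) for b in boxes_of(T,q)[:1]])
# case corner
print("case edge front top", atz(T,(244,160),.2),atz(T,(244,160),.15))
E
```

```text
[363.86996204   0.         254.15153288] [380.03911437   0.         255.28539709]
hub [0.4484 0.0389 0.1   ] [0.4495 0.0424 0.1   ] tri [0.4492 0.0391 0.0981]
knob [0.489  0.0012 0.119 ] [0.4891 0.0103 0.119 ] tri [0.4899 0.0013 0.1145]
spin [0.5266 0.149  0.239 ] [0.5284 0.1608 0.239 ] tri [0.5291 0.1501 0.234 ]
[ 0.49400895  0.10316386 -0.61879151 -0.73348098] [-0.2 -0.1  0.4 -0.5 -0.5 -0.2  0.1 -1.3 -1.2 -0.8  0.6 -1.7]
[array([0.4488, 0.0396]), array([0.4896, 0.0028]), array([0.5288, 0.152 ])]
cup_red [array([0.553, 0.172, 0.063])]
cup_white [array([ 0.482, -0.245,  0.063])]
strip_tub [array([0.373, 0.211, 0.107])]
case edge front top [0.53525284 0.00601876 0.2       ] [0.54551014 0.00775952 0.15      ]
```

Call:
jog_arm(
  plan=[26, 47, 0, 0, 0, 0.18, 52, 94, 0, 0, 0, 0.36, 78, 141, 0, 0, 0, 0.54, 104, 188, 0, 0, 0, 0.72, 130, 235, 0, 0, 0, 0.9, 156, 282, 0, 0, 0, 1.08, 182, 329, 0, 0, 0, 1.26, 208, 376, 0, 0, 0, 1.44],
  claw=-1,
)

```text
t: 2.45
eef_pos: [0.3354, -0.1576, 0.2507]
eef_rot: [3.14, 0.001, 1.678]
force: [-0.0, 0.2, 0.4]
finger_gap: 0.0856
finger_force: 0.0
```

Call:
jog_arm(
  plan=[28, 50, 0, 0, 0, 0.18, 56, 100, 0, 0, 0, 0.36, 84, 150, 0, 0, 0, 0.54, 114, 198, 0, 0, 0, 0.73, 114, 198, 0, 0, 0, 0.73, 114, 198, -40, 0, 0, 0.73, 114, 198, -60, 0, 0, 0.73, 114, 198, -60, 0, 0, 0.73],
)

```text
t: 3.45
eef_pos: [0.4474, 0.038, 0.1886]
eef_rot: [-3.139, -0.003, 2.401]
force: [0.3, -0.6, 1.0]
finger_gap: 0.0852
finger_force: 0.0
```

```bash
python3 - <<'E'
from h import *
o=observe(); print(o["t"],o["eef_pos"],o["eef_rot"],o["q"],tip_reach if "tip_reach" in globals() else "")
P=get_image("side"); b=P["img"][140:310,150:330,::-1]; cv2.imwrite("pics/c.png",cv2.resize(b,None,fx=3.5,fy=3.5,interpolation=cv2.INTER_CUBIC))
T=get_image("top"); cv2.imwrite("pics/top1.png",T["img"][:,:,::-1])
# case corner height fit
for z in (0,.1,.15,.2): print(z,atz(T,(243.8,158.6),z).round(3),atz(T,(244.5,173.),0).round(3))
E
```

```text
3.45 [0.44737536 0.03803344 0.18857264] [-3.13862507e+00 -3.02995799e-03  2.40086626e+00] [-4.13665283e-02 -1.16917408e-01  1.69465093e+00 -3.20495879e-04
  1.56808813e+00 -8.71439409e-01] 0.019
0 [0.581 0.014 0.   ] [0.533 0.011 0.   ]
0.1 [0.56 0.01 0.1 ] [0.533 0.011 0.   ]
0.15 [0.55  0.008 0.15 ] [0.533 0.011 0.   ]
0.2 [0.539 0.007 0.2  ] [0.533 0.011 0.   ]
```

View pics/c.png

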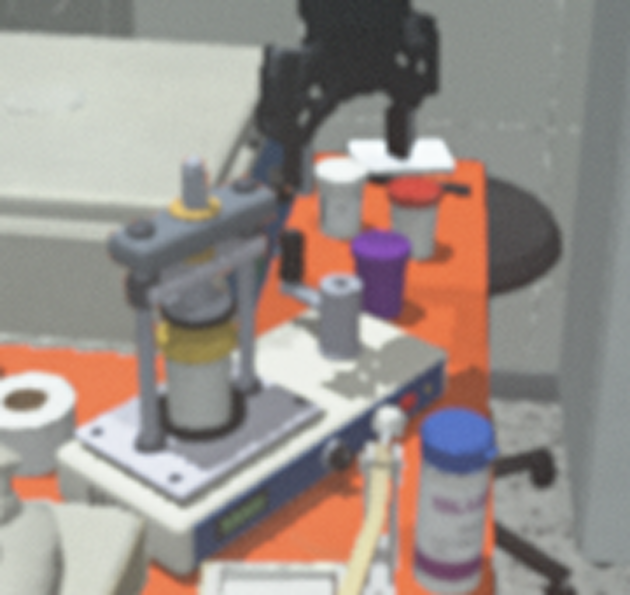

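The side view shows the open hand above the hub at about (341,285) in the crop. The fingers lie on either side of the arm line, and the path down is clear.

Call:
jog_arm(
  plan=[1, 1, -50, 0, 0, 0, 1, 1, -98, 0, 0, 0, 1, 1, -98, 0, 0, 0, 1, 1, -98, 0, 0, 0],
)

```text
t: 4.05
eef_pos: [0.4517, 0.0395, 0.0951]
eef_rot: [3.139, 0.003, 2.402]
force: [0.7, 0.4, 0.4]
finger_gap: 0.0853
finger_force: 0.0
```

Call:
jog_arm(
  plan=[0, 0, 0, 0, 0, 0, 0, 0, 0, 0, 0, 0, 0, 0, 0, 0, 0, 0, 0, 0, 0, 0, 0, 0, 0, 0, 0, 0, 0, 0, 0, 0, 0, 0, 0, 0],
  claw=1,
  grip_force=40,
)

```text
t: 4.8
eef_pos: [0.4511, 0.0403, 0.0935]
eef_rot: [3.139, 0.002, 2.403]
force: [1.2, 2.7, 5.7]
finger_gap: 0.0286
finger_force: 39.4
```

Call:
jog_arm(
  plan=[0, 0, 30, 0, 0, 0, 0, 0, 80, 0, 0, 0, 0, 0, 130, 0, 0, 0, 0, 0, 180, 0, 0, 0, 0, 0, 212, 0, 0, 0, 0, 0, 212, 0, 0, 0],
  grip_force=80,
)

```text
t: 5.55
eef_pos: [0.4503, 0.0394, 0.3058]
eef_rot: [3.14, 0.003, 2.402]
force: [-0.3, 0.1, -2.1]
finger_gap: 0.0276
finger_force: 80.8
```

Call:
jog_arm(
  plan=[20, 28, 0, 0, 0, 0, 40, 56, 0, 0, 0, 0, 60, 84, 0, 0, 0, 0, 80, 112, 0, 0, 0, 0, 80, 112, 0, 0, 0, 0, 80, 112, 0, 0, 0, 0],
)

```text
t: 6.3
eef_pos: [0.5289, 0.1512, 0.3015]
eef_rot: [-3.137, -0.003, 2.403]
force: [-0.3, -0.7, -1.3]
finger_gap: 0.0275
finger_force: 80.9
```

```bash
python3 - <<'E'
from h import *
for i in range(3): print(observe()["eef_pos"],observe()["force"])
P=get_image("side"); b=P["img"][100:270,150:310,::-1]; cv2.imwrite("pics/d.png",cv2.resize(b,None,fx=3.5,fy=3.5,interpolation=cv2.INTER_CUBIC))
T=get_image("top"); b2=T["img"][110:210,150:290,::-1]; b2=cv2.resize(b2,None,fx=5,fy=5,interpolation=cv2.INTER_CUBIC); cv2.imwrite("pics/e.png",b2)
print(observe()["eef_pos"],observe()["moment"])
X=[.5285,.151]; 
for z in (.209,.239,.26,.30): print(z,proj(P,[*X,z]),proj(T,[*X,z]))
E
```

```text
[0.52890738 0.15121455 0.30154581] [-0.25439645 -0.7077878  -1.33935098]
[0.52890738 0.15121455 0.30154581] [-0.25439645 -0.7077878  -1.33935098]
[0.52890738 0.15121455 0.30154581] [-0.25439645 -0.7077878  -1.33935098]
[0.52916178 0.15096004 0.3031921 ] [0.01219592 0.01259291 0.03786758]
0.209 [[206.60684891 197.51554861]] [[189.91891202 161.46164236]]
0.239 [[206.24952345 184.4423397 ]] [[187.83853622 159.18095378]]
0.26 [[205.99155926 175.04991749]] [[186.30240123 157.49701108]]
0.3 [[205.4812805  156.58120959]] [[183.17580919 154.06984361]]
```

View pics/d.png

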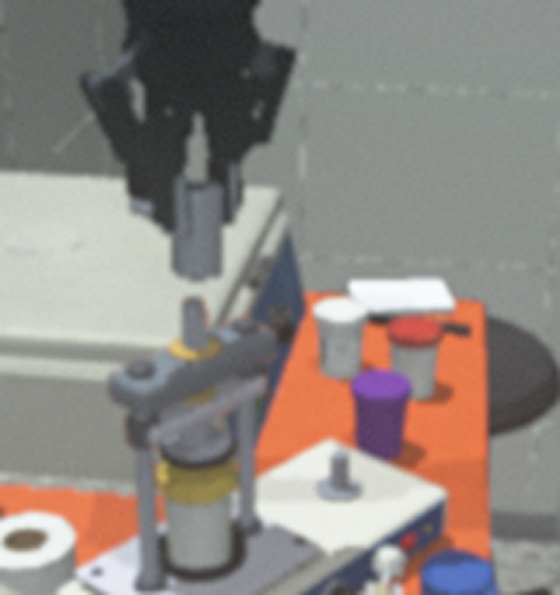

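The side crop shows the hub in the hand, foot ellipse centre about (197,275), above the spindle tip at about (193,300), so the hub looks slightly toward -x. The bare stowage pin is visible at about (340,455). I'll measure edges with sub-pixel profiles.

```bash
python3 - <<'E'
from h import *
P=get_image("side");cv2.imwrite("pics/side2.png",P["img"][:,:,::-1])
g=cv2.cvtColor(P["img"],cv2.COLOR_RGB2GRAY).astype(int)
print("hub rows");[print(r,g[r,194:222].tolist()) for r in(166,170,174,176)]
print("spin");[print(r,g[r,196:216].tolist()) for r in(187,190,192,194)]
print("pin");[print(r,g[r,238:258].tolist()) for r in(228,230,232,234,236)]
print("col206 vertical",list(zip(range(168,200),g[168:200,203:208].mean(1).astype(int).tolist())))
print("pin vertical",list(zip(range(222,246),g[222:246,246:249].mean(1).astype(int).tolist())))
E
```

```text
hub rows
166 [205, 199, 187, 166, 146, 122, 107, 111, 108, 105, 112, 119, 120, 122, 121, 116, 113, 109, 114, 151, 194, 208, 208, 205, 208, 205, 203, 201]
170 [206, 206, 208, 203, 177, 131, 109, 112, 114, 116, 118, 123, 124, 121, 121, 118, 114, 109, 114, 151, 194, 205, 208, 207, 206, 199, 190, 171]
174 [203, 202, 206, 200, 176, 125, 108, 112, 117, 120, 121, 120, 124, 123, 119, 117, 114, 108, 115, 149, 191, 206, 204, 199, 190, 169, 144, 118]
176 [203, 203, 204, 200, 176, 133, 109, 114, 118, 121, 121, 123, 123, 120, 120, 117, 112, 108, 117, 153, 193, 203, 199, 188, 171, 142, 119, 112]
spin
187 [204, 203, 206, 206, 204, 180, 137, 115, 115, 115, 113, 119, 152, 189, 200, 194, 179, 156, 125, 123]
190 [205, 205, 205, 205, 203, 179, 139, 123, 122, 122, 119, 121, 130, 160, 178, 168, 138, 121, 129, 152]
192 [204, 206, 205, 205, 203, 179, 145, 122, 123, 119, 119, 122, 133, 150, 156, 141, 126, 125, 131, 133]
194 [203, 205, 205, 206, 204, 182, 145, 123, 121, 123, 120, 122, 127, 130, 132, 133, 139, 144, 146, 138]
pin
228 [208, 223, 232, 236, 237, 239, 234, 226, 204, 191, 187, 183, 182, 169, 137, 10
[... 441 characters left out ...]
l206 vertical [(168, 121), (169, 119), (170, 120), (171, 120), (172, 120), (173, 122), (174, 121), (175, 122), (176, 121), (177, 119), (178, 127), (179, 161), (180, 192), (181, 203), (182, 203), (183, 197), (184, 173), (185, 135), (186, 115), (187, 115), (188, 118), (189, 121), (190, 121), (191, 121), (192, 121), (193, 122), (194, 121), (195, 121), (196, 121), (197, 120), (198, 122), (199, 131)]
pin vertical [(222, 151), (223, 149), (224, 146), (225, 153), (226, 171), (227, 189), (228, 194), (229, 180), (230, 156), (231, 133), (232, 118), (233, 116), (234, 116), (235, 115), (236, 115), (237, 114), (238, 112), (239, 121), (240, 146), (241, 162), (242, 167), (243, 201), (244, 231), (245, 239)]
```

View pics/e.png

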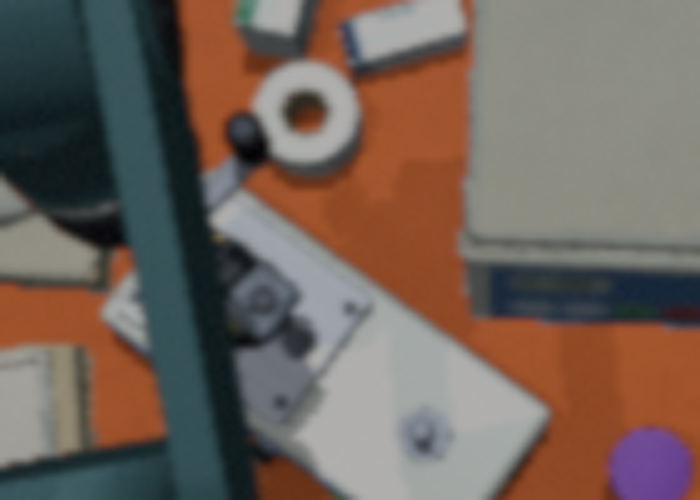

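The top crop shows the knob at (240,133), about (198,136.6) in the full image, and the bare pin at (425,433), about (235,196.6). The arm hides the hub and spindle. I'll solve for offsets from these.

```bash
python3 - <<'E'
from h import *
T=get_image("top");S=get_image("side")
def sx(col,row,y): # x from side column at given y plane
    c,d=ray(S,(col,row)); return c+d*(y-c[1])/d[1]
print("side: spindle",sx(204.8,187,.151).round(4),"hub",sx(205.84,174,.151).round(4),"pin",sx(246.6,234,.0395).round(4))
print("top: pin",atz(T,(235,196.6),.076).round(4),"spindle",atz(T,(188.6,159.9),.239).round(4),"knob",atz(T,(198,136.6),.331).round(4))
def solveY(x,off,z,row):
    from scipy.optimize import brentq
    return brentq(lambda y:proj(S,[x,y+off,z])[0,1]-row,-.2,.4)
print("sideY spindle",solveY(.5285,-.0065,.239,184.45),"hub",[round(solveY(.526,.015,z,179.0),4) for z in(.258,.260,.262)],"pin flange",solveY(.449,.017,.048,243.0))
E
```

```text
side: spindle [0.5317 0.151  0.233 ] hub [0.5288 0.151  0.2623] pin [0.451  0.0395 0.0599]
top: pin [0.4479 0.0364 0.076 ] spindle [0.5266 0.149  0.239 ] knob [0.5639 0.1108 0.331 ]
sideY spindle 0.15754084904004384 hub [0.1523, 0.1572, 0.1621] pin flange 0.045847129461575646
```

Call:
jog_arm(
  plan=[3, 1, 0, 0, 0, 0, 3, 1, -8, 0, 0, 0, 3, 1, -16, 0, 0, 0, 3, 1, -16, 0, 0, 0],
)

```text
t: 7.05
eef_pos: [0.5323, 0.1527, 0.2867]
eef_rot: [-3.139, -0.002, 2.403]
force: [0.8, -0.1, -2.2]
finger_gap: 0.0276
finger_force: 80.9
```

```bash
python3 - <<'E'
from h import *
S=get_image("side");cv2.imwrite("pics/side3.png",S["img"][:,:,::-1])
g=cv2.cvtColor(S["img"],cv2.COLOR_RGB2GRAY).astype(int)
print(observe()["eef_pos"],observe()["force"])
[print(r,g[r,194:222].tolist()) for r in(174,178,180,182,184,186,188,190)]
cv2.imwrite("pics/f.png",cv2.resize(S["img"][130:220,170:260,::-1],None,fx=6,fy=6,interpolation=cv2.INTER_CUBIC))
E
```

```text
[0.53255923 0.1528001  0.28741159] [ 0.06466037 -1.11295934 -0.57521469]
174 [185, 166, 156, 143, 121, 111, 111, 103, 102, 113, 121, 122, 122, 118, 115, 111, 116, 154, 194, 207, 206, 206, 202, 199, 190, 170, 145, 119]
178 [205, 207, 198, 177, 133, 111, 114, 114, 118, 120, 124, 122, 120, 116, 117, 114, 117, 150, 190, 203, 202, 196, 188, 169, 141, 117, 111, 111]
180 [204, 205, 200, 176, 132, 113, 111, 118, 119, 122, 123, 123, 120, 119, 117, 111, 116, 154, 191, 200, 196, 188, 166, 139, 116, 115, 111, 94]
182 [206, 207, 202, 181, 131, 113, 114, 118, 120, 122, 121, 123, 120, 119, 115, 112, 117, 150, 187, 196, 191, 168, 141, 121, 137, 162, 161, 132]
184 [206, 207, 202, 182, 142, 116, 116, 118, 120, 122, 122, 123, 122, 118, 116, 113, 122, 151, 182, 186, 168, 140, 122, 142, 173, 196, 190, 168]
186 [206, 206, 207, 200, 187, 172, 165, 152, 125, 119, 118, 119, 114, 116, 136, 161, 175, 185, 184, 169, 138, 122, 138, 172, 187, 188, 177, 143]
188 [206, 205, 207, 205, 204, 207, 206, 179, 135, 112, 114, 115, 112, 114, 141, 177, 193, 189, 169, 139, 119, 132, 165, 185, 188, 173, 146, 116]
190 [204, 204, 204, 206, 205, 207, 201, 178, 133, 113, 113, 115, 114, 115, 127, 155, 180, 169, 139, 119, 124, 152, 167, 168, 156, 138, 121, 105]
```

View pics/f.png

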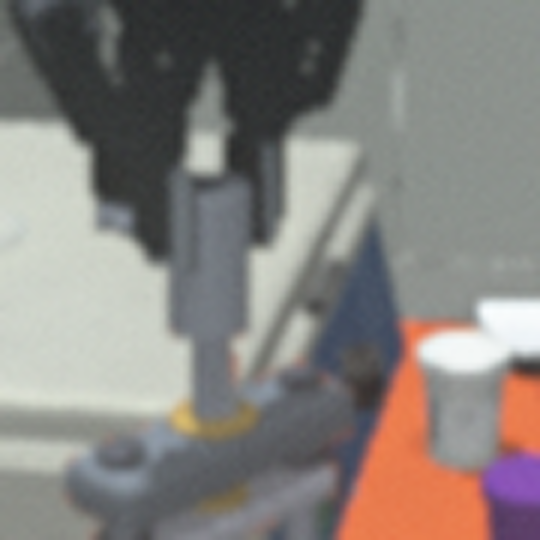

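The hub now sits directly over the spindle, within about 1 mm (hub centre column 204.3, spindle 204.9). The spindle tip is right at the hub's foot. I'll ease down.

Call:
jog_arm(
  plan=[-1, 0, 0, 0, 0, 0, -1, 0, -2, 0, 0, 0, -1, 0, -4, 0, 0, 0, -1, 0, -4, 0, 0, 0],
)

```text
t: 7.6
eef_pos: [0.5318, 0.1528, 0.2841]
eef_rot: [-3.141, -0.0, 2.403]
force: [0.8, -0.1, -2.1]
finger_gap: 0.0272
finger_force: 80.9
```

Call:
jog_arm(
  plan=[0, 0, -1, 0, 0, 0, 0, 0, -2, 0, 0, 0, 0, 0, -2, 0, 0, 0],
)

```text
t: 7.98
eef_pos: [0.5318, 0.1528, 0.2822]
eef_rot: [-3.141, -0.0, 2.403]
force: [-0.7, 0.2, -2.0]
finger_gap: 0.0278
finger_force: 80.9
```

Call:
jog_arm(
  plan=[0, 0, -1, 0, 0, 0, 0, 0, -1, 0, 0, 0, 0, 0, -1, 0, 0, 0],
)

```text
t: 8.35
eef_pos: [0.5319, 0.1528, 0.2813]
eef_rot: [3.142, -0.0, 2.403]
force: [-0.2, -0.1, -1.8]
finger_gap: 0.0275
finger_force: 80.9
```

Call:
jog_arm(
  plan=[0, 0, -1, 0, 0, 0, 0, 0, -1, 0, 0, 0, 0, 0, -1, 0, 0, 0],
)

```text
t: 8.72
eef_pos: [0.5319, 0.1528, 0.2805]
eef_rot: [3.141, 0.0, 2.403]
force: [0.2, 0.6, -0.5]
finger_gap: 0.0277
finger_force: 80.9
```

Call:
jog_arm(
  plan=[0, 0, -1, 0, 0, 0, 0, 0, -1, 0, 0, 0, 0, 0, -1, 0, 0, 0],
)

```text
t: 9.1
eef_pos: [0.532, 0.1528, 0.2801]
eef_rot: [3.141, 0.001, 2.403]
force: [-0.3, 0.0, 2.8]
finger_gap: 0.0276
finger_force: 81.3
```

Light contact at the shoulder, about 5 N. Turning in small steps under a light push.

Call:
jog_arm(
  plan=[0, 0, -1, 0, 0, 0.05, 0, 0, -1, 0, 0, 0.1, 0, 0, -1, 0, 0, 0.15],
)

```text
t: 9.48
eef_pos: [0.5323, 0.1529, 0.2801]
eef_rot: [3.139, 0.002, 2.554]
force: [-1.7, -0.1, 5.9]
finger_gap: 0.0275
finger_force: 81.8
```

Call:
jog_arm(
  plan=[0, 0, 0, 0, 0, 0.05, 0, 0, 0, 0, 0, 0.1, 0, 0, 0, 0, 0, 0.15],
)

```text
t: 9.85
eef_pos: [0.5324, 0.153, 0.2802]
eef_rot: [3.139, 0.003, 2.704]
force: [-1.2, -0.4, 5.4]
finger_gap: 0.0277
finger_force: 81.8
```

Call:
jog_arm(
  plan=[0, 0, 0, 0, 0, 0.05, 0, 0, 0, 0, 0, 0.1, 0, 0, 0, 0, 0, 0.15],
)

```text
t: 10.22
eef_pos: [0.5325, 0.153, 0.2802]
eef_rot: [3.14, 0.003, 2.854]
force: [-0.3, 0.7, 5.4]
finger_gap: 0.0278
finger_force: 81.8
```

Call:
jog_arm(
  plan=[0, 0, 0, 0, 0, 0.05, 0, 0, 0, 0, 0, 0.1, 0, 0, 0, 0, 0, 0.15],
)

```text
t: 10.6
eef_pos: [0.5325, 0.1529, 0.2801]
eef_rot: [3.14, 0.003, 3.004]
force: [0.5, -0.9, 5.8]
finger_gap: 0.0278
finger_force: 81.7
```

Call:
jog_arm(
  plan=[0, 0, 0, 0, 0, 0.05, 0, 0, 0, 0, 0, 0.1, 0, 0, 0, 0, 0, 0.15],
)

```text
t: 10.98
eef_pos: [0.5325, 0.1529, 0.2801]
eef_rot: [3.141, 0.003, -3.129]
force: [0.0, -0.6, 5.3]
finger_gap: 0.0279
finger_force: 81.7
```

Call:
jog_arm(
  plan=[0, 0, 0, 0, 0, 0.05, 0, 0, 0, 0, 0, 0.1, 0, 0, 0, 0, 0, 0.15],
)

```text
t: 11.35
eef_pos: [0.5323, 0.1529, 0.2799]
eef_rot: [3.142, 0.003, -2.979]
force: [-0.8, 0.2, 5.1]
finger_gap: 0.0278
finger_force: 81.7
```

Call:
jog_arm(
  plan=[0, 0, 0, 0, 0, 0.05, 0, 0, 0, 0, 0, 0.1, 0, 0, 0, 0, 0, 0.15],
)

```text
t: 11.72
eef_pos: [0.5322, 0.1525, 0.2778]
eef_rot: [-3.141, 0.0, -2.829]
force: [0.5, -1.1, -1.6]
finger_gap: 0.0277
finger_force: 81.1
```

Call:
jog_arm(
  plan=[0, 0, 0, 0, 0, 0.05, 0, 0, 0, 0, 0, 0.1, 0, 0, 0, 0, 0, 0.15],
)

```text
t: 12.1
eef_pos: [0.5318, 0.1527, 0.2771]
eef_rot: [3.141, -0.002, -2.679]
force: [0.6, -0.2, -1.7]
finger_gap: 0.0279
finger_force: 81.1
```

Call:
jog_arm(
  plan=[0, 0, 0, 0, 0, 0.05, 0, 0, 0, 0, 0, 0.1, 0, 0, 0, 0, 0, 0.15],
)

```text
t: 12.48
eef_pos: [0.5326, 0.1523, 0.2772]
eef_rot: [-3.14, -0.0, -2.529]
force: [2.3, -0.7, -2.2]
finger_gap: 0.028
finger_force: 80.8
```

It dropped into the square. I'll back off the play a little and lower gently.

Call:
jog_arm(
  plan=[0, 0, 0, 0, 0, -0.08, 0, 0, -3, 0, 0, -0.12, 0, 0, -6, 0, 0, -0.12],
)

```text
t: 12.85
eef_pos: [0.532, 0.1526, 0.2714]
eef_rot: [-3.142, -0.001, -2.65]
force: [0.0, -0.2, -1.3]
finger_gap: 0.0278
finger_force: 80.8
```

Call:
jog_arm(
  plan=[0, 0, -3, 0, 0, 0, 0, 0, -6, 0, 0, 0, 0, 0, -9, 0, 0, 0],
)

```text
t: 13.22
eef_pos: [0.532, 0.1527, 0.2632]
eef_rot: [-3.141, 0.0, -2.65]
force: [0.5, -1.0, -1.2]
finger_gap: 0.0276
finger_force: 80.8
```

Call:
jog_arm(
  plan=[0, 0, -3, 0, 0, 0, 0, 0, -6, 0, 0, 0, 0, 0, -8, 0, 0, 0],
)

```text
t: 13.6
eef_pos: [0.5319, 0.1527, 0.2552]
eef_rot: [-3.141, 0.0, -2.65]
force: [0.8, -1.6, -0.4]
finger_gap: 0.0276
finger_force: 80.8
```

Call:
jog_arm(
  plan=[0, 0, -1, 0, 0, 0, 0, 0, -2, 0, 0, 0, 0, 0, -2, 0, 0, 0],
)

```text
t: 13.98
eef_pos: [0.532, 0.1528, 0.2546]
eef_rot: [-3.141, 0.002, -2.65]
force: [-0.2, -1.6, 5.1]
finger_gap: 0.0278
finger_force: 81.5
```

Call:
jog_arm(
  plan=[0, 0, -1, 0, 0, 0, 0, 0, -1, 0, 0, 0, 0, 0, -1, 0, 0, 0],
)

```text
t: 14.35
eef_pos: [0.5321, 0.1528, 0.2546]
eef_rot: [-3.141, 0.003, -2.65]
force: [-2.0, -1.9, 8.3]
finger_gap: 0.0276
finger_force: 81.9
```

The crank is home, with the TCP 26 mm lower. Hub offset in the grip works out near 0, so the spindle axis is about (0.5317, 0.1526) and the arm angle about 0.49 rad. Now I'll release, slide along the arm to the knob and grip it.

Call:
jog_arm(
  plan=[0, 0, 2, 0, 0, 0, 0, 0, 2, 0, 0, 0, 0, 0, 2, 0, 0, 0, 0, 0, 2, 0, 0, 0, 0, 0, 2, 0, 0, 0],
  claw=-1,
)

```text
t: 14.98
eef_pos: [0.5318, 0.1529, 0.2541]
eef_rot: [3.141, -0.0, -2.65]
force: [0.1, -0.0, 0.2]
finger_gap: 0.0856
finger_force: 0.0
```

```bash
python3 - <<'E'
from h import *
o=observe();print(o["t"],o["eef_pos"],o["eef_rot"],o["q"],o["force"],o["finger_gap"])
S=get_image("side");T=get_image("top")
a=cv2.resize(S["img"][130:220,160:250,::-1],(540,540),interpolation=cv2.INTER_CUBIC)
cv2.imwrite("pics/g.png",a)
for q in("crank_knob","crank_hub"):
  for P,n in((S,"s"),(T,"t")): print(q,n,[(np.round(b["xy"],1).tolist(),round(b["p"],2)) for b in boxes_of(P,q)[:2]])
X=np.array([.5317,.1526]);u=np.array([np.cos(.492),np.sin(.492)])
print("pred knob top", proj(S,[*(X+.055*u),.280]),proj(T,[*(X+.055*u),.280]),"hub top",proj(S,[*X,.261]))
E
```

```text
14.975 [0.53182772 0.15286048 0.25408135] [ 3.14123014e+00 -3.84317876e-04 -2.65036374e+00] [ 1.77291289e-01  9.43548231e-02  1.35561089e+00  2.27790995e-04
  1.69210442e+00 -1.88470637e+00] [ 0.10800714 -0.0363596   0.16105058] 0.0856034480587203
crank_knob s [([191.7, 186.9], 0.6), ([205.8, 244.1], 0.59)]
crank_knob t [([315.6, 208.9], 0.34)]
crank_hub s [([197.7, 185.2], 0.81)]
crank_hub t []
pred knob top [[177.18555761 169.45175086]] [[174.33612615 135.50519879]] hub top [[204.28776308 174.80508726]]
```

View pics/g.png

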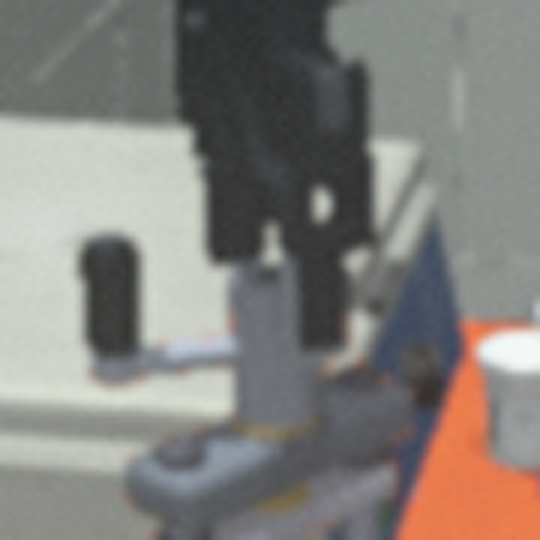

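The picture shows the crank home on the brass collar. The knob top is at (108,240) in the crop, about (178,170) in the full image, matching the prediction (177.2,169.5).

Call:
jog_arm(
  plan=[0, 0, 9, 0, 0, 0, 24, 13, 9, 0, 0, 0, 48, 26, 9, 0, 0, 0, 48, 26, 9, 0, 0, 0, 48, 26, 9, 0, 0, 0],
)

```text
t: 15.9
eef_pos: [0.5795, 0.1786, 0.2636]
eef_rot: [-3.142, -0.0, -2.65]
force: [1.1, -0.7, -0.3]
finger_gap: 0.0856
finger_force: 0.0
```

Call:
jog_arm(
  plan=[0, 0, 0, 0, 0, 0, 0, 0, 0, 0, 0, 0, 0, 0, 0, 0, 0, 0, 0, 0, 0, 0, 0, 0, 0, 0, 0, 0, 0, 0, 0, 0, 0, 0, 0, 0],
  claw=1,
  grip_force=60,
)

```text
t: 16.65
eef_pos: [0.5799, 0.1788, 0.2635]
eef_rot: [-3.142, 0.0, -2.65]
force: [-0.5, -0.0, 1.0]
finger_gap: 0.0191
finger_force: 58.5
```

```bash
python3 - <<'E'
from h import *
o=observe();print(o["eef_pos"],o["eef_rot"],o["q"],o["force"],o["moment"])
C=np.array([.5317,.1526]); p=o["eef_pos"][:2]-C; print(np.hypot(*p),np.arctan2(p[1],p[0]))
a0=np.arctan2(p[1],p[0])
for k in range(0,7):
  s=a0-k; e=[[round(55e3*(np.cos(s-.125*i)-np.cos(s))/1e3,1),round(55*(np.sin(s-.125*i)-np.sin(s)),1)] for i in range(1,9)]; print(k,e)
E
```

```text
[0.57986159 0.17877246 0.26350346] [-3.14157641e+00  1.46705824e-05 -2.65040495e+00] [ 2.05648650e-01  2.12696260e-01  1.20279550e+00 -1.15885122e-05
  1.72608224e+00 -1.85633717e+00] [-0.46056916 -0.00400622  1.0323552 ] [-0.07689706  0.12288212 -0.05961359]
0.054813652242944474 0.4977852662980522
0 [[np.float64(2.9), np.float64(-6.2)], [np.float64(5.0), np.float64(-12.8)], [np.float64(6.3), np.float64(-19.5)], [np.float64(6.7), np.float64(-26.4)], [np.float64(6.2), np.float64(-33.2)], [np.float64(4.9), np.float64(-40.0)], [np.float64(2.8), np.float64(-46.5)], [np.float64(-0.1), np.float64(-52.7)]]
1 [[np.float64(-3.7), np.float64(-5.8)], [np.float64(-8.0), np.float64(-11.1)], [np.float64(-13.0), np.float64(-15.8)], [np.float64(-18.6), np.float64(-19.9)], [np.float64(-24.6), np.float64(-23.2)], [np.float64(-31.0), np.float64(-25.8)], [np.float64(-37.6), np.float64(-27.5)], [np.float64(-44.4), np.float64(-28.4)]]
2 [[np.float64(-6.9), np.float64(-0.0)], [np.float64(-13.7), np.float64(0.8)], [np.float64(-20.4), np.float64(2.4)], [np.float64(-26.8), np.float64(4.9)], [np.float64(-32.8)
[... 666 characters left out ...]
29.9)], [np.float64(33.4), np.float64(32.5)], [np.float64(40.0), np.float64(34.4)]]
5 [[np.float64(6.8), np.float64(1.0)], [np.float64(13.7), np.float64(1.2)], [np.float64(20.5), np.float64(0.5)], [np.float64(27.2), np.float64(-1.1)], [np.float64(33.6), np.float64(-3.5)], [np.float64(39.7), np.float64(-6.6)], [np.float64(45.4), np.float64(-10.5)], [np.float64(50.5), np.float64(-15.1)]]
6 [[np.float64(4.5), np.float64(-5.2)], [np.float64(8.4), np.float64(-10.9)], [np.float64(11.5), np.float64(-17.0)], [np.float64(13.8), np.float64(-23.5)], [np.float64(15.3), np.float64(-30.2)], [np.float64(15.9), np.float64(-37.0)], [np.float64(15.7), np.float64(-43.9)], [np.float64(14.6), np.float64(-50.7)]]
```

Call:
jog_arm(
  plan=[3, -6, 0, 0, 0, -0.125, 5, -13, 0, 0, 0, -0.25, 6, -19.5, 0, 0, 0, -0.375, 6.5, -26.5, 0, 0, 0, -0.5, 6, -33, 0, 0, 0, -0.625, 5, -40, 0, 0, 0, -0.75, 3, -46.5, 0, 0, 0, -0.875, 0, -52.5, 0, 0, 0, -1],
)

```text
t: 17.65
eef_pos: [0.5808, 0.1293, 0.2637]
eef_rot: [3.134, -0.0, 2.632]
force: [2.9, 7.3, -0.7]
finger_gap: 0.0191
finger_force: 58.5
```

Call:
jog_arm(
  plan=[-3.5, -6, 0, 0, 0, -0.125, -8, -11, 0, 0, 0, -0.25, -13, -16, 0, 0, 0, -0.375, -18.5, -20, 0, 0, 0, -0.5, -24.5, -23, 0, 0, 0, -0.625, -31, -26, 0, 0, 0, -0.75, -37.5, -27.5, 0, 0, 0, -0.875, -44.5, -28.5, 0, 0, 0, -1],
)

```text
t: 18.65
eef_pos: [0.5377, 0.0997, 0.2636]
eef_rot: [3.134, -0.004, 1.63]
force: [6.8, 5.1, -1.9]
finger_gap: 0.0188
finger_force: 58.5
```

```bash
cat > s.py <<'E'
from h import *
o=observe(); C=np.array([.5317,.1526]); p=o["eef_pos"][:2]-C; a=np.arctan2(p[1],p[0])
f=o["force"]; print("t",o["t"],"r",np.hypot(*p),"ang",a,"q6",o["q"][5],"F",f.round(2),"tan(resist)",f[:2]@[-np.sin(a),np.cos(a)],"rad",f[:2]@[np.cos(a),np.sin(a)],"z",o["eef_pos"][2])
E
python3 s.py
```

```text
t 18.65 r 0.0532422136323505 ang -1.4581754069870785 q6 0.01858204693488698 F [ 6.81  5.12 -1.94] tan(resist) 7.337720336855147 rad -4.318809932632889 z 0.26359056469424125
```

Call:
jog_arm(
  plan=[-7, 0, 0, 0, 0, -0.125, -13.5, 1.5, 0, 0, 0, -0.25, -20.5, 3.5, 0, 0, 0, -0.375, -27, 6, 0, 0, 0, -0.5, -33, 9, 0, 0, 0, -0.625, -38.5, 13, 0, 0, 0, -0.75, -43.5, 17.5, 0, 0, 0, -0.875, -48, 23, 0, 0, 0, -1],
)

```text
t: 19.65
eef_pos: [0.4904, 0.1199, 0.2636]
eef_rot: [3.135, -0.005, 0.627]
force: [8.6, -2.5, -2.7]
finger_gap: 0.0192
finger_force: 58.6
```

```bash
python3 s.py
```

```text
t 19.65 r 0.05271991902057766 ang -2.471929776885734 q6 1.0726040624261308 F [ 8.63 -2.47 -2.73] tan(resist) 7.2963067780425845 rad -5.23071455247751 z 0.2635535594410187
```

Call:
jog_arm(
  plan=[-3, 6, 0, 0, 0, -0.125, -5.5, 12.5, 0, 0, 0, -0.25, -7.5, 19, 0, 0, 0, -0.375, -8.5, 26, 0, 0, 0, -0.5],
)

```text
t: 20.15
eef_pos: [0.4797, 0.1441, 0.2636]
eef_rot: [3.135, -0.001, 0.126]
force: [1.2, -7.7, 0.6]
finger_gap: 0.0196
finger_force: 59.0
```

```bash
python3 s.py
```

```text
t 20.15 r 0.052664685193889796 ang -2.9801941465556783 q6 1.6268312984289637 F [ 1.17 -7.71  0.61] tan(resist) 7.794996110469897 rad 0.08659251106598487 z 0.2636216635670474
```

Call:
jog_arm(
  plan=[-0.5, 7, 0, 0, 0, -0.125, 0, 14, 0, 0, 0, -0.25, 1, 20.5, 0, 0, 0, -0.375, 3, 27, 0, 0, 0, -0.5],
)

```text
t: 20.65
eef_pos: [0.4817, 0.1712, 0.2635]
eef_rot: [3.135, -0.002, -0.374]
force: [-0.8, -7.7, 2.1]
finger_gap: 0.0189
finger_force: 59.1
```

```bash
python3 s.py
```

```text
t 20.65 r 0.053312492110180444 ang 2.7859093679647513 q6 2.17796758804216 F [-0.77 -7.71  2.11] tan(resist) 7.491108087484303 rad -1.9630099861778396 z 0.2634626993862416
```

Call:
jog_arm(
  plan=[3, 6, 0, 0, 0, 0, 6.5, 12, 0, 0, 0, 0, 10.5, 17.5, 0, 0, 0, 0, 15.5, 22.5, 0, 0, 0, 0],
)

```text
t: 21.15
eef_pos: [0.4964, 0.1938, 0.2634]
eef_rot: [3.134, 0.001, -0.369]
force: [-4.7, -7.5, 1.9]
finger_gap: 0.0188
finger_force: 59.1
```

```bash
python3 s.py
```

```text
t 21.15 r 0.05422122852003336 ang 2.279121659710409 q6 2.208127116598165 F [-4.65 -7.5   1.93] tan(resist) 8.41503928016116 rad -2.6681886776860657 z 0.26341026117017274
```

Call:
jog_arm(
  plan=[5.5, 4, 0, 0, 0, 0, 11.5, 7.5, 0, 0, 0, 0],
)

```text
t: 21.4
eef_pos: [0.5072, 0.2015, 0.2634]
eef_rot: [3.134, 0.003, -0.369]
force: [-6.8, -6.2, 3.4]
finger_gap: 0.0188
finger_force: 59.2
```

```bash
python3 s.py
```

```text
t 21.4 r 0.05472283351942486 ang 2.034345794571513 q6 2.2156286985437137 F [-6.79 -6.18  3.38] tan(resist) 8.839156920686918 rad -2.4877984004757843 z 0.26339397053526714
```

Call:
jog_arm(
  plan=[6.5, 2.5, 0, 0, 0, 0, 13, 4, 0, 0, 0, 0],
)

```text
t: 21.65
eef_pos: [0.5194, 0.2064, 0.2634]
eef_rot: [3.135, 0.005, -0.368]
force: [-8.1, -4.4, 4.0]
finger_gap: 0.0189
finger_force: 59.3
```

```bash
python3 s.py
```

```text
t 21.65 r 0.05516189916213974 ang 1.7951354792985679 q6 2.2160384283952927 F [-8.12 -4.4   3.99] tan(resist) 8.89967259706155 rad -2.48627510153195 z 0.2633679725082205
```

Call:
jog_arm(
  plan=[7, 0.5, 0, 0, 0, 0, 13.5, 0.5, 0, 0, 0, 0],
)

```text
t: 21.9
eef_pos: [0.5323, 0.2082, 0.2634]
eef_rot: [3.138, 0.007, -0.366]
force: [-10.3, -0.1, 4.8]
finger_gap: 0.019
finger_force: 59.3
```

```bash
python3 s.py
```

```text
t 21.9 r 0.05558008600022191 ang 1.5594916986034837 q6 2.210318405953725 F [-10.26  -0.06   4.8 ] tan(resist) 10.260314274047216 rad -0.17401105039383685 z 0.26344887083912716
```

Call:
jog_arm(
  plan=[7, -0.5, 0, 0, 0, 0, 13.5, -2, 0, 0, 0, 0, 13.5, -2, 0, 0, 0, 0],
)

```text
t: 22.28
eef_pos: [0.5461, 0.2069, 0.2635]
eef_rot: [3.139, 0.007, -0.366]
force: [-7.5, 0.5, 4.1]
finger_gap: 0.0192
finger_force: 59.4
```

```bash
python3 s.py
```

```text
t 22.275 r 0.05615717734062916 ang 1.3116911325337604 q6 2.2008521277642314 F [-7.49  0.47  4.14] tan(resist) 7.364375234719589 rad -1.4612869234551396 z 0.2634637210130204
```

Call:
jog_arm(
  plan=[6, -2.5, 0, 0, 0, 0, 9, -4, 0, 0, 0, 0],
)

```text
t: 22.52
eef_pos: [0.5545, 0.2042, 0.2635]
eef_rot: [3.141, 0.009, -0.364]
force: [-10.6, 4.7, 3.9]
finger_gap: 0.0187
finger_force: 59.5
```

```bash
python3 s.py
```

```text
t 22.525 r 0.05641664341528528 ang 1.1548672486125209 q6 2.1902478928383418 F [-10.62   4.69   3.86] tan(resist) 11.612028240669222 rad -0.005828282313971478 z 0.26350986282043776
```

Tangential pull is now 11.6 N against 7.5 N free, so +4 N, about 1.5 rad past first touch. I'll release with a partial opening because a finger is next to the hub, then lift and turn for the hub.

Call:
jog_arm(
  plan=[-1, 0.5, 0, 0, 0, 0, -1, 0.5, 0, 0, 0, 0, -1, 0.5, 0, 0, 0, 0, -1, 0.5, 0, 0, 0, 0],
  claw=0.15,
)

```text
t: 23.02
eef_pos: [0.557, 0.2027, 0.2633]
eef_rot: [3.142, -0.0, -0.367]
force: [0.0, 0.7, -0.4]
finger_gap: 0.0363
finger_force: 0.0
```

```bash
python3 s.py; python3 - <<'E'
from h import *
print(observe()["finger_gap"])
S=get_image("side")
cv2.imwrite("pics/h.png",cv2.resize(S["img"][120:270,150:270,::-1],(480,600),interpolation=cv2.INTER_CUBIC))
E
```

```text
t 23.025 r 0.056132545391916054 ang 1.1029223453815344 q6 2.191647095372215 F [ 0.04  0.67 -0.37] tan(resist) 0.26567811477675757 rad 0.6114474520109201 z 0.2633045839654595
0.03630232390389837
```

View pics/h.png

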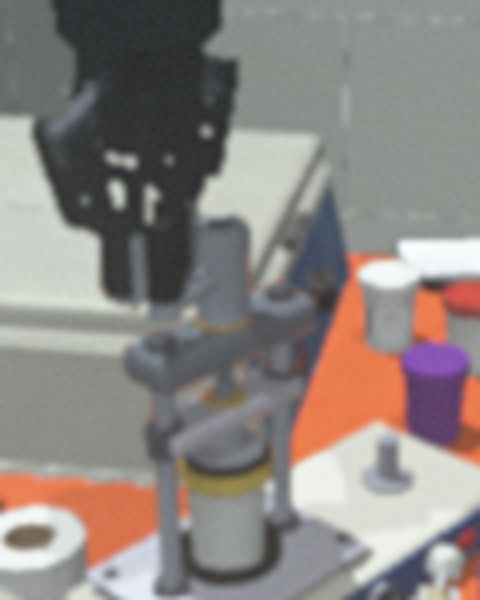

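The crank is still home, and the presser foot (dark ring at about (230,465)) rests on the yellow lid. Fingers are open around the knob; now up and over to the hub.

Call:
jog_arm(
  plan=[0, 0, 25, 0, 0, 0, 0, 0, 50, 0, 0, 0, -5, -10, 50, 0, 0, 0.18, -10, -20, 50, 0, 0, 0.36, -15, -30, 50, 0, 0, 0.54, -20, -40, 50, 0, 0, 0.72, -25, -50, 50, 0, 0, 0.9, -25, -50, 50, 0, 0, 1.08],
)

```text
t: 24.08
eef_pos: [0.5317, 0.1521, 0.3136]
eef_rot: [3.141, -0.0, 0.718]
force: [0.3, 0.5, 0.5]
finger_gap: 0.0362
finger_force: 0.0
```

Call:
jog_arm(
  plan=[0, 0, 0, 0, 0, 0.18, 0, 0, 0, 0, 0, 0.36, 0, 0, 0, 0, 0, 0.44, 0, 0, 0, 0, 0, 0.44, 0, 0, 0, 0, 0, 0.44],
  claw=-1,
)

```text
t: 24.7
eef_pos: [0.5319, 0.1528, 0.3134]
eef_rot: [3.141, 0.0, 1.152]
force: [-0.2, 0.7, 0.5]
finger_gap: 0.0853
finger_force: 0.0
```

```bash
python3 s.py;python3 - <<'E'
from h import *
o=observe();print(o["eef_pos"],o["eef_rot"])
S=get_image("side");g=cv2.cvtColor(S["img"],cv2.COLOR_RGB2GRAY).astype(int)
print(g[176:186:3,170:222].tolist())
T=get_image("top")
for P in (S,T): print([(np.round(b["xy"],1).tolist(),round(b["p"],2)) for b in boxes_of(P,"crank_knob")[:2]])
for a in(1.05,1.1,1.15,1.2,1.25): print(a,proj(S,[.5317+.055*np.cos(a),.1526+.055*np.sin(a),.261])[0].round(1),proj(T,[.5317+.055*np.cos(a),.1526+.055*np.sin(a),.28])[0].round(1))
E
```

```text
t 24.7 r 0.0002725142114604344 ang 0.7496769432183608 q6 0.5965119914313021 F [-0.18  0.66  0.49] tan(resist) 0.6038687769214448 rad 0.3196900697110472 z 0.3133637056676622
[0.53189946 0.15278569 0.31336371] [3.14142830e+00 1.24021956e-05 1.15157674e+00]
[[211, 210, 209, 208, 209, 209, 209, 209, 207, 207, 208, 208, 208, 210, 202, 175, 131, 101, 92, 94, 91, 88, 79, 93, 131, 171, 198, 197, 185, 165, 165, 158, 150, 132, 116, 108, 103, 109, 113, 114, 114, 138, 172, 199, 206, 206, 199, 189, 172, 144, 118, 113], [207, 206, 208, 209, 210, 209, 209, 208, 209, 211, 209, 209, 213, 207, 176, 115, 69, 61, 63, 69, 66, 64, 63, 59, 83, 141, 186, 181, 143, 129, 136, 136, 138, 140, 140, 133, 124, 120, 117, 114, 105, 108, 143, 188, 200, 194, 182, 157, 128, 114, 109, 107], [206, 207, 210, 208, 209, 209, 208, 210, 209, 209, 208, 210, 210, 208, 191, 151, 96, 65, 64, 63, 67, 62, 62, 59, 82, 140, 188, 184, 141, 122, 121, 122, 123, 124, 123, 124, 119, 122, 118, 114, 108, 113, 143, 180, 189, 170, 142, 123, 137, 166, 159, 132], [207, 207, 210, 208, 209, 208, 208, 207, 209, 209, 208, 209, 209, 209, 206, 177, 113, 66, 61, 64, 64, 62, 59, 59, 88, 143, 189, 183, 143, 119, 122, 124, 122, 124, 123, 120, 122, 117, 118, 113, 108, 117, 145, 167, 155, 128, 126, 155, 186, 196, 186, 158]]
[([198.2, 190.2], 0.56), ([203.4, 220.3], 0.22)]
[]
1.05 [185.6 183.1] [165.4 143.7]
1.1 [186.7 183.4] [164.8 144.6]
1.15 [187.8 183.7] [164.3 145.6]
1.2 [189. 184.] [163.9 146.6]
1.25 [190.2 184.3] [163.4 147.6]
```

Call:
jog_arm(
  plan=[-1, 0, -30, 0, 0, 0.05, -1, 0, -59, 0, 0, 0.05, -1, 0, -59, 0, 0, 0.05, -1, 0, -59, 0, 0, 0.05],
)

```text
t: 25.4
eef_pos: [0.5313, 0.1529, 0.2556]
eef_rot: [3.14, -0.001, 1.203]
force: [0.0, -0.5, 0.6]
finger_gap: 0.0852
finger_force: 0.0
```

Call:
jog_arm(
  plan=[0, 0, 0, 0, 0, 0, 0, 0, 0, 0, 0, 0, 0, 0, 0, 0, 0, 0, 0, 0, 0, 0, 0, 0, 0, 0, 0, 0, 0, 0, 0, 0, 0, 0, 0, 0],
  claw=1,
  grip_force=60,
)

```text
t: 26.15
eef_pos: [0.5319, 0.1525, 0.2554]
eef_rot: [3.138, -0.001, 1.202]
force: [3.7, -1.2, 3.7]
finger_gap: 0.0281
finger_force: 59.5
```

Call:
jog_arm(
  plan=[0, 0, 4, 0, 0, 0, 0, 0, 8, 0, 0, 0, 0, 0, 12, 0, 0, 0],
)

```text
t: 26.52
eef_pos: [0.5317, 0.1524, 0.2625]
eef_rot: [-3.14, 0.002, 1.202]
force: [10.0, -0.5, -8.9]
finger_gap: 0.0284
finger_force: 59.8
```

Call:
jog_arm(
  plan=[1.5, 0, 0, 0, 0, 0, 1.5, 0, 4, 0, 0, 0, 1.5, 0, 8, 0, 0, 0],
)

```text
t: 26.9
eef_pos: [0.5319, 0.1526, 0.2723]
eef_rot: [-3.138, 0.002, 1.203]
force: [4.8, -0.9, -4.3]
finger_gap: 0.0282
finger_force: 60.0
```

Call:
jog_arm(
  plan=[1, 0, 6, 0, 0, 0, 1, 0, 12, 0, 0, 0, 1, 0, 18, 0, 0, 0, 1, 0, 32, 0, 0, 0, 1, 0, 32, 0, 0, 0],
)

```text
t: 27.52
eef_pos: [0.5339, 0.1531, 0.3088]
eef_rot: [3.138, -0.002, 1.203]
force: [0.6, -0.2, -2.0]
finger_gap: 0.028
finger_force: 60.6
```

```bash
python3 - <<'E'
from h import *
o=observe();print(o["t"],o["eef_pos"],o["eef_rot"],o["force"],o["q"])
S=get_image("side");cv2.imwrite("pics/side5.png",S["img"][:,:,::-1])
g=cv2.cvtColor(S["img"],cv2.COLOR_RGB2GRAY).astype(int)
for r in range(166,192,3): print(r,g[r,194:220].tolist())
cv2.imwrite("pics/i.png",cv2.resize(S["img"][120:270,150:270,::-1],(480,600),interpolation=cv2.INTER_CUBIC))
E
```

```text
27.525 [0.53387638 0.15305247 0.308782  ] [ 3.13823302e+00 -2.17580745e-03  1.20297483e+00] [ 0.55803813 -0.22088313 -2.03353821] [1.77038413e-01 9.28675220e-02 1.24985307e+00 1.22514126e-04
 1.79487119e+00 5.44891027e-01]
166 [143, 189, 198, 187, 170, 156, 134, 117, 109, 112, 115, 117, 118, 110, 102, 113, 152, 195, 211, 209, 209, 205, 206, 205, 206, 206]
169 [115, 123, 119, 110, 102, 106, 107, 116, 120, 119, 119, 118, 115, 110, 105, 113, 152, 192, 205, 206, 203, 205, 205, 207, 205, 204]
172 [153, 170, 165, 137, 113, 113, 116, 117, 121, 124, 118, 117, 117, 112, 106, 114, 150, 193, 208, 207, 207, 206, 207, 205, 201, 193]
175 [202, 202, 181, 144, 122, 114, 116, 117, 120, 122, 121, 117, 114, 112, 111, 122, 154, 194, 207, 205, 206, 204, 202, 194, 182, 158]
178 [204, 203, 204, 203, 199, 195, 195, 196, 196, 195, 195, 195, 194, 195, 196, 200, 203, 203, 203, 202, 201, 196, 188, 169, 141, 117]
181 [206, 204, 204, 205, 203, 204, 205, 205, 202, 206, 203, 204, 203, 200, 198, 202, 201, 203, 203, 200, 192, 179, 157, 126, 121, 136]
184 [207, 206, 207, 207, 204, 205, 205, 200, 190, 176, 167, 168, 172, 181, 196, 203, 202, 201, 194, 186, 169, 140, 123, 137, 175, 196]
187 [207, 207, 207, 205, 204, 207, 201, 175, 132, 111, 114, 116, 113, 110, 123, 160, 191, 193, 180, 155, 126, 124, 151, 180, 189, 184]
190 [204, 205, 204, 205, 207, 202, 182, 143, 119, 116, 122, 123, 119, 112, 115, 148, 175, 169, 139, 118, 127, 152, 166, 164, 153, 135]
```

View pics/i.png

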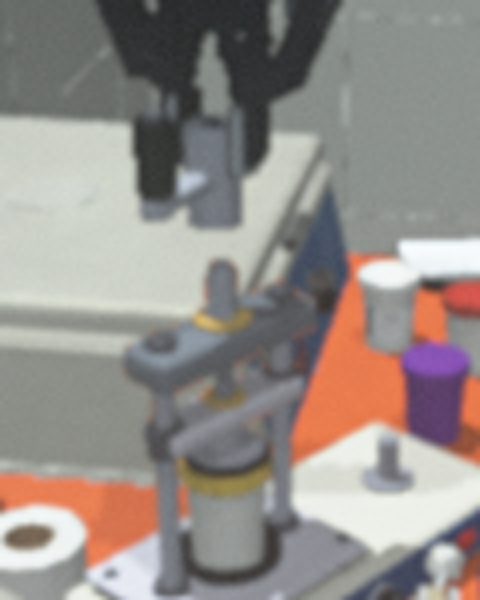

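The crank is free and the spindle bare, with the cup clamped. The hub foot is at (213,222) in the crop and the stowage pin at (388,465). Moving over the pin.

Call:
jog_arm(
  plan=[-21, -28, 0, 0, 0, 0, -42, -56, 0, 0, 0, 0, -62, -85, 0, 0, 0, 0, -83, -113, 0, 0, 0, 0, -83, -113, 0, 0, 0, 0],
)

```text
t: 28.2
eef_pos: [0.4493, 0.0386, 0.3066]
eef_rot: [3.141, 0.0, 1.2]
force: [0.3, 0.1, -1.7]
finger_gap: 0.0282
finger_force: 60.6
```

Call:
jog_arm(
  plan=[0, 0, -40, 0, 0, 0, 0, 0, -80, 0, 0, 0, 0, 0, -120, 0, 0, 0, 0, 0, -160, 0, 0, 0, 0, 0, -174, 0, 0, 0, 0, 0, -174, 0, 0, 0, 0, 0, -174, 0, 0, 0],
)

```text
t: 29.08
eef_pos: [0.4518, 0.04, 0.1344]
eef_rot: [3.138, -0.001, 1.203]
force: [0.6, -0.9, -2.1]
finger_gap: 0.0283
finger_force: 60.6
```

```bash
python3 - <<'E'
from h import *
o=observe();print(o["t"],o["eef_pos"],o["eef_rot"],o["force"])
S=get_image("side");g=cv2.cvtColor(S["img"],cv2.COLOR_RGB2GRAY).astype(int)
for r in range(210,246,3): print(r,g[r,232:262].tolist())
cv2.imwrite("pics/j.png",cv2.resize(S["img"][180:270,200:290,::-1],(540,540),interpolation=cv2.INTER_CUBIC))
print(proj(S,[.4506,.0402,.09]),proj(S,[.4506,.0402,.055]))
E
```

```text
29.075 [0.45181984 0.0399588  0.13436978] [ 3.13799424e+00 -1.34422501e-03  1.20300758e+00] [ 0.6292554  -0.92499954 -2.06864914]
210 [154, 137, 99, 64, 57, 63, 63, 60, 60, 63, 84, 109, 118, 124, 125, 124, 122, 121, 110, 106, 113, 110, 86, 62, 55, 56, 65, 82, 98, 101]
213 [154, 136, 90, 57, 55, 51, 57, 56, 52, 61, 87, 114, 121, 122, 122, 122, 123, 117, 108, 103, 111, 108, 86, 61, 54, 60, 72, 89, 98, 99]
216 [154, 139, 96, 60, 54, 57, 55, 54, 52, 74, 117, 158, 165, 155, 136, 124, 121, 119, 111, 104, 113, 109, 96, 79, 73, 73, 76, 77, 74, 72]
219 [152, 134, 92, 57, 54, 56, 55, 54, 54, 84, 141, 193, 196, 175, 145, 125, 120, 120, 118, 111, 100, 90, 80, 73, 70, 77, 77, 74, 78, 75]
222 [138, 125, 93, 65, 54, 57, 56, 54, 59, 82, 110, 133, 125, 116, 117, 120, 124, 121, 119, 110, 99, 86, 76, 74, 76, 76, 75, 75, 75, 76]
225 [141, 140, 140, 136, 130, 121, 113, 104, 104, 111, 119, 119, 116, 121, 120, 123, 123, 121, 119, 112, 98, 82, 76, 77, 77, 74, 78, 77, 76, 77]
228 [141, 139, 138, 141, 145, 153, 160, 171, 184, 200, 214, 215, 199, 173, 145, 133, 144, 169, 180, 172, 142, 111, 91, 81, 73, 74, 78, 76, 76, 72]
231 [176, 195, 207, 220, 223, 222, 224, 223, 224, 224, 223, 206, 163, 125, 115, 112, 122, 167, 210, 225, 225, 223, 219, 210, 192, 177, 156, 131, 116, 102]
234 [226, 224, 223, 223, 222, 220, 219, 207, 184, 157, 146, 137, 120, 116, 116, 115, 124, 164, 208, 224, 224, 223, 221, 220, 220, 218, 211, 198, 188, 177]
237 [241, 241, 241, 239, 240, 233, 204, 161, 139, 124, 119, 115, 114, 118, 122, 122, 115, 119, 121, 126, 135, 137, 127, 123, 123, 125, 124, 124, 122, 126]
240 [241, 242, 242, 241, 239, 234, 227, 218, 201, 186, 188, 197, 190, 164, 144, 135, 127, 128, 128, 129, 132, 142, 152, 153, 153, 153, 155, 152, 154, 155]
243 [226, 226, 226, 225, 223, 223, 223, 226, 231, 233, 232, 226, 219, 210, 192, 164, 144, 142, 147, 153, 156, 157, 158, 158, 159, 158, 156, 159, 155, 159]
[[246.95695209 223.68416306]] [[246.7061941  235.83586309]]
```

View pics/j.png

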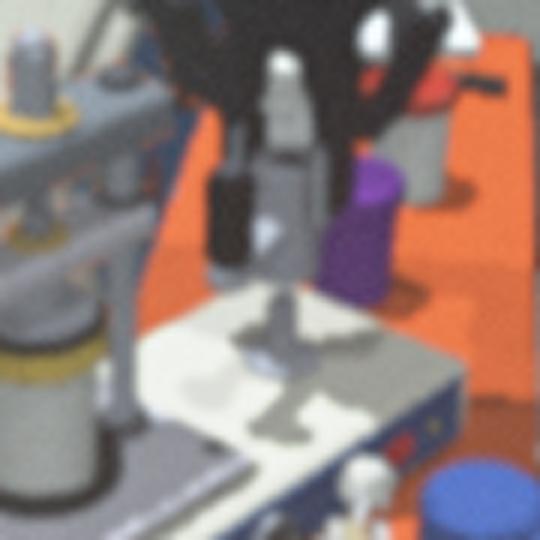

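The hub hangs right over the pin, about 1 mm to +x (pin column 246.5, hub about 245.8). Shifting 1 mm and lowering gently.

Call:
jog_arm(
  plan=[-1, 0, -6, 0, 0, 0, -1, 0, -12, 0, 0, 0, -1, 0, -16, 0, 0, 0, -1, 0, -18, 0, 0, 0],
)

```text
t: 29.62
eef_pos: [0.4504, 0.0397, 0.1147]
eef_rot: [3.139, -0.001, 1.203]
force: [2.3, 0.1, -0.0]
finger_gap: 0.0279
finger_force: 60.8
```

Call:
jog_arm(
  plan=[0, 0, -3, 0, 0, 0, 0, 0, -6, 0, 0, 0],
)

```text
t: 29.88
eef_pos: [0.4504, 0.0397, 0.1089]
eef_rot: [3.139, -0.001, 1.203]
force: [5.0, -1.0, 0.9]
finger_gap: 0.0282
finger_force: 60.9
```

Call:
jog_arm(
  plan=[1, 0, -3, 0, 0, 0, 1, 0, -6, 0, 0, 0, 1, 0, -9, 0, 0, 0],
)

```text
t: 30.25
eef_pos: [0.4507, 0.0397, 0.0993]
eef_rot: [3.141, -0.0, 1.203]
force: [3.5, -0.9, 1.0]
finger_gap: 0.0281
finger_force: 60.9
```

Call:
jog_arm(
  plan=[0, 0, -2, 0, 0, 0, 0, 0, -4, 0, 0, 0, 0, 0, -5, 0, 0, 0, 0, 0, -5, 0, 0, 0],
)

```text
t: 30.75
eef_pos: [0.4507, 0.0397, 0.0945]
eef_rot: [3.141, -0.0, 1.203]
force: [4.2, -1.0, 0.4]
finger_gap: 0.0279
finger_force: 61.0
```

Call:
jog_arm(
  plan=[0, 0, -1, 0, 0, 0, 0, 0, -2, 0, 0, 0, 0, 0, -2, 0, 0, 0],
)

```text
t: 31.12
eef_pos: [0.4508, 0.0398, 0.0944]
eef_rot: [3.14, -0.0, 1.203]
force: [1.4, -1.7, 10.2]
finger_gap: 0.0282
finger_force: 62.0
```

Seated: z stopped with 10 N. Release and go up.

Call:
jog_arm(
  plan=[0, 0, 2, 0, 0, 0, 0, 0, 2, 0, 0, 0, 0, 0, 2, 0, 0, 0, 0, 0, 2, 0, 0, 0, 0, 0, 2, 0, 0, 0],
  claw=-1,
)

```text
t: 31.75
eef_pos: [0.4501, 0.0399, 0.0941]
eef_rot: [-3.141, 0.0, 1.203]
force: [0.5, -0.5, 1.2]
finger_gap: 0.0853
finger_force: 0.0
```

Call:
jog_arm(
  plan=[0, 0, 20, 0, 0, 0, 0, 0, 50, 0, 0, 0, 0, 0, 100, 0, 0, 0, 0, 0, 150, 0, 0, 0, 0, 0, 190, 0, 0, 0, -30, -50, 190, 0, 0, 0, -60, -100, 190, 0, 0, 0, -60, -100, 190, 0, 0, 0],
)

```text
t: 32.75
eef_pos: [0.3891, -0.0627, 0.2847]
eef_rot: [3.14, 0.001, 1.196]
force: [1.3, 0.8, -0.1]
finger_gap: 0.0852
finger_force: 0.0
```

```bash
python3 - <<'E'
from h import *
o=observe();print(o["t"],o["eef_pos"],o["force"])
S=get_image("side");T=get_image("top")
a=cv2.resize(S["img"][150:310,150:310,::-1],(400,400),interpolation=cv2.INTER_CUBIC);b=cv2.resize(T["img"][110:260,150:310,::-1],(400,400),interpolation=cv2.INTER_CUBIC)
cv2.imwrite("pics/k.png",np.hstack([a,b]))
E
```

```text
32.75 [ 0.38908327 -0.06268235  0.2847233 ] [ 1.25841053  0.75545979 -0.13496638]
```

View pics/k.png

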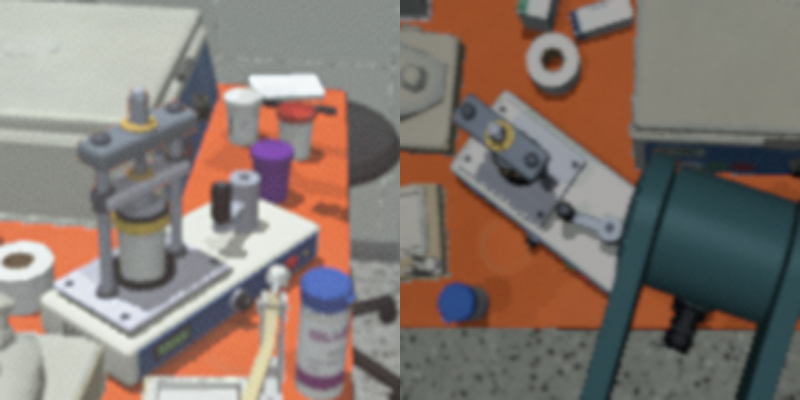

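The crank stands upright on its pin (side (243,205)), the foot is on the yellow lid, and the bystanders are in place and the arm is clear. Handing in.

```bash
python3 -c "
from plant import *
print(close_job())"
```

```text
the job is handed in; nothing more can be done
None
```

The job is handed in at about 33 s: the cup is clamped (crank pull about 4 N over free running, estimated 65–70 N on the cup), the crank is back upright on its stowage pin, and the other cups and the strip tub were not touched; `close_job()` returned no verdict.

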